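# Set the pottery turntable to its scale line

### The job

With the closed fingertips, push the black recording turntable round by one of its upright finger posts, either way, until the white index line on the turntable lines up with the one long line on the fixed metal scale ring around it; then draw the hand clear. Pinch and lift nothing: the little pot must stay standing in the middle of the turntable and must not be touched, and the jar, bowl and spatula stay where they are.

Things in the scene. Friction and masses are not known exactly. Their poses are not given: they have to be found in the camera images.
- base: round grey base of the turntable, fixed to the table, 244 mm in diameter and 31 mm high; origin at the centre of its underside, on the turning axis, which is vertical; z up
- scale: fixed aluminium scale ring around the dial, 262 mm outer diameter, top face 36 mm above the table; it does not turn. 23 short thin black lines (7 mm long) and one long thick one (26 mm long, 4 mm wide, from the dial's edge to the ring's outer edge) stand 15 degrees apart. Origin on the turning axis at table height; its x axis points along the long line, which is the target; z up
- target (a point): inner end of the long target line on the scale ring, 104 mm from the turning axis, 36 mm above the table; its x axis points radially outward along the line
- index (a point): outer end of the white index line (30 mm long, 4 mm wide, radial) on the top face of the black dial, 100 mm from the turning axis, 40 mm above the table; its x axis points radially outward along the line. The dial is a black disc 202 mm in diameter, its top face 40 mm above the table
- dial (a joint): turning angle of the dial (rad) about the vertical axis, growing counter-clockwise seen from above; at 0 the index line points along the base's x axis. It has no stops, and stays where it is left: stiff bearing, about 0.12 N m of friction (1.5 N at a finger post)
- post0 (a point): one of three alike: upright round steel finger post fixed on the dial, 14 mm in diameter, standing 28 mm above the dial's top face (its top is 68 mm above the table), on a circle of 78 mm radius, 60 degrees counter-clockwise (seen from above) from the index line. The point is the centre of the post's top
- post1 (a point): one of three alike: upright round steel finger post fixed on the dial, 14 mm in diameter, standing 28 mm above the dial's top face (its top is 68 mm above the table), on a circle of 78 mm radius, 180 degrees counter-clockwise (seen from above) from the index line. The point is the centre of the post's top
- post2 (a point): one of three alike: upright round steel finger post fixed on the dial, 14 mm in diameter, standing 28 mm above the dial's top face (its top is 68 mm above the table), on a circle of 78 mm radius, 300 degrees counter-clockwise (seen from above) from the index line. The point is the centre of the post's top
- pot: small loose terracotta pot, 54 mm in greatest diameter, 50 mm high, 90 g, standing in the middle of the dial and turning with it; origin at the centre of its underside. Not to be touched
- jar: loose glass jar with a lid, 68 mm in diameter, 110 mm high, standing on the table beside the turntable; origin at the centre of its underside. To be left alone
- bowl: loose small terracotta bowl, 84 mm across the rim, 36 mm high, standing on the table beside the turntable; origin at the centre of its underside. To be left alone
- spatula: loose spatula, 170 mm long, lying on the table beyond the jar; origin at its underside, its x axis along its length. To be left alone

How it is judged:
By the outcome, as a careful person would: the job done as asked, in the order asked, and still so for the second after the job is handed in, with the robot touching nothing.
It also fails if it takes over 51 s, if anything falls off the work surface, if the arm or the gripper's body presses on something with over 40 N, if the wrist force passes 120 N, or if a joint passes its speed limit or range.

### The arm

A 7-joint arm with a two-finger parallel gripper is mounted at the origin on the work surface. World frame = base frame: x ahead of the robot, y to its left, z up, the work surface at z = 0. Lengths are in m, angles in rad, forces in N, time in s.
With the tool pointing down it reaches from about 0.35 to 0.9 m from the base axis. Payload 8.1 kg.
Tool frame: the origin (TCP) lies midway between the tips of the shut fingers; the grasp point (between the pads) lies 19 mm behind it; z points along the fingers, y is the direction in which the jaws open and shut (so a half turn about z gives the same grasp; the last joint's range is limited). The gripper opens to 85 mm and grips with 20 to 120 N. Pads are 22 mm wide; open, the fingers measure 114 mm over their backs; the gripper's body (76 mm by 85 mm) begins 54 mm behind the grasp point. The pads swing forward as they close: fully open they stand 13 mm farther back than shut.
Start: joints at [1.026, 0.434, 0.025, 1.573, -0.012, 1.134, -0.075], TCP at [0.267, -0.565, 0.231] pointing down, gripper open.
Joint ranges: [-2.62, 2.62], [-0.44, 2.09], [-1.27, 1.32], [0.08, 2.57], [-1.32, 4.46], [0.12, 2], [-2.74, 2.74]. Speed limits (rad/s): [2.22, 2.22, 3.01, 3.01, 3.14, 3.14, 3.14].

### API

Orientations are given as a unit quaternion [x, y, z, w].
In Python, from bench import readout, optics, finish_job gives the robot as it stands. The module is installed in compiled form; this text tells all that it offers.
- The arm moves only by the tool play_rows, never from a script. Its argument "plan" is a list of rows, each a list of 2 entries, a list of its own where there are three numbers: the shift along the tool's x, y, z in cm, then the turn, a rotation vector about the tool's x, y, z in degrees. A call has 1 to 5 rows; each row is the pose to reach, as a shift and turn from the pose commanded when the call began, along the tool's axes at that moment; what a row does not reach only later rows make up. A row lasts 1/8 s, in which the tool goes at most 62.5 mm and 10.7 degrees, less where a joint would pass 70% of its speed; a pose out of reach is approached as far as the arm can. A call with a gripper value outside its range is refused whole. "claw" is the closure, from 0 (fully open) to 1 (shut), set as the call begins (left out, the last holds). The fingers move at their own pace and stop on an object; "newtons" is the grip in N (left out, the last holds). Time passes only in rows, so rows that repeat a pose let the fingers close. It gives the time, the measured TCP pose, the force and the opening at its end, in the units of the state.
- readout.observe(): the state, without advancing time (a new reading comes with each control period).
- optics.camera(name): name is "side" or "top" or "wrist"; returns (picture, depth): 480x640x3 uint8, red, green, blue; 480x640 float32, m along the optical axis (not along the pixel's ray), 0 where there is no reading.
- optics.get_calibration(name): a dict with "fx", "fy", "cx", "cy" (pixels), "rvec" (rotation vector, rad) and "tvec" (3), from world to camera coordinates, as OpenCV has them. Camera axes: x right, y down, z forward; pixel columns grow to the right and rows downward; lengths in m; the calibration is good to about 2 mm. A picture is of the moment at which its call begins: read the wrist's pose just before it. get_calibration takes no time and is no camera call; for the wrist camera it gives the pose at the moment of the call.
- finish_job(): hands the job in, once; it reports no verdict.
The state is a dict: "time_s": time; "joint_positions": joint angles; "dq": joint speeds; "effort": joint torques, N m; "tcp_pos": TCP position; "tcp_rot": TCP orientation; "wrist_force": force on the tool from outside, world axes, zero at the start; "moment": the same for the moment, N m; "grip_width": finger opening in m.
Only numpy, scipy, OpenCV 4.12 (cv2) and the standard library are available. Lean on these libraries where they do the work, as an engineer would, in place of code of your own. Each camera call takes 0.05 s, during which the arm holds its last target. There are 200 camera calls.

## Working session

There is one attempt and no reset: what is moved stays moved. The work goes in short steps, Python scripts to look and compute and a tool call to move; the robot and the scene stay as the last step left them, time stands still between calls to the robot, and variables do not carry over. Pictures are saved under pics/ and viewed, about 8 in all and at most 12, crops included, and the job is handed in when it is done.

Besides the shell and the picture viewer there is one more tool, called after "Call:" in YAML: its name, and indented under it one key for each argument. play_rows: Moves the arm, as the interface text tells. Its arguments: {"type":"object","properties":{"plan":{"type":"array"},"claw":{"type":"number"},"newtons":{"type":"number"}},"required":["plan"]}

```bash
mkdir -p pics
cat > h.py <<'E'
import numpy as np,cv2
from scipy.spatial.transform import Rotation as R
from bench import readout,optics
def cal(n):
    c=optics.get_calibration(n);K=np.array([[c['fx'],0,c['cx']],[0,c['fy'],c['cy']],[0,0,1]])
    return K,np.array(c['rvec'],float).ravel(),np.array(c['tvec'],float).ravel()
def onplane(n,px,z):
    K,r,t=cal(n);M=R.from_rotvec(r).as_matrix();C=-M.T@t
    d=(M.T@np.linalg.inv(K)@np.c_[np.atleast_2d(px),np.ones(len(np.atleast_2d(px)))].T).T
    return C+d*((z-C[2])/d[:,2])[:,None]
def proj(n,P):
    K,r,t=cal(n);return cv2.projectPoints(np.atleast_2d(np.array(P,float)),r,t,K,None)[0].reshape(-1,2)
def snap(n,f):
    p,d=optics.camera(n);cv2.imwrite(f,p[:,:,::-1]);return p,d
E
python3 - <<'E'
from h import *
s=readout.observe();print(s['time_s'],s['tcp_pos'],s['tcp_rot'],s['grip_width'])
snap('top','pics/top.png');p,d=snap('side','pics/side.png')
for n in('top','side'):
    K,r,t=cal(n);print(n,K[0,0],-R.from_rotvec(r).as_matrix().T@t)
E
```

```text
0.0 [ 0.26696296 -0.56454694  0.23054123] [ 9.75703883e-01  2.19091979e-01 -2.52016012e-04 -7.57636774e-04] 0.08522116597701818
top 617.0442567355029 [0.34833424 0.13160023 1.33484271]
side 623.0315035839482 [-0.04557927  0.91027745  0.96020398]
```

View pics/top.png

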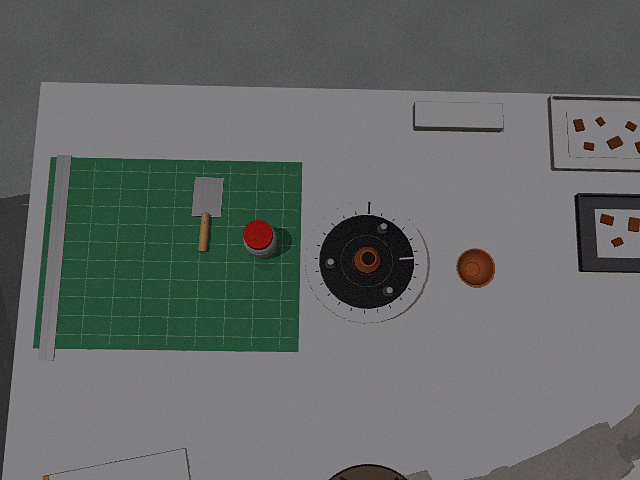

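View pics/side.png

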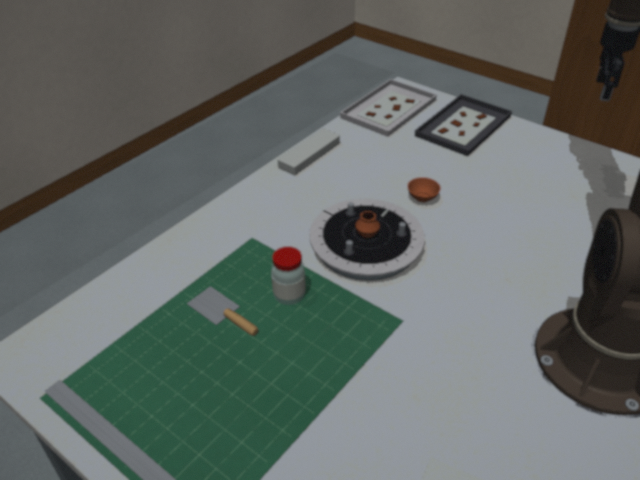

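Run:
```python
from h import *
p=cv2.imread('pics/top.png')
c=cv2.resize(p[190:335,290:510],None,fx=3.6,fy=3.6,interpolation=cv2.INTER_CUBIC);cv2.imwrite('pics/c1.png',c)
g=p.max(2);m=((g<75)).astype(np.uint8);m[:, :300]=0;m[:,440:]=0;m[:200]=0;m[325:]=0
cs=max(cv2.findContours(m,0,1)[0],key=cv2.contourArea)
h=cv2.convexHull(cs);e=cv2.fitEllipse(h);print(e)
C=onplane('top',e[0],.04)[0];print('centre',C, np.linalg.norm(onplane('top',h.reshape(-1,2),.04)-C,axis=1).round(3)[::5])
for n,px,z in [('index',(406,259),.04),('target',(369,208),.036),('p0',(383,227),.068),('p1',(330,262),.068),('p2',(389,290),.068),('bowl',(476,268),.036),('jar',(258,235),.11)]:
    P=onplane('top',px,z)[0];v=P-C;print(n,P.round(3),np.hypot(*v[:2]).round(4),np.degrees(np.arctan2(v[1],v[0])).round(2))
```

```text
((366.4312438964844, 261.04302978515625), (94.10760498046875, 95.01618957519531), 85.06951904296875)
centre [0.54165228 0.00667654 0.04      ] [0.101 0.101 0.1   0.1   0.1   0.101 0.101 0.101]
index [ 0.548 -0.078  0.04 ] 0.0846 -85.96
target [0.658 0.001 0.036] 0.1168 -2.79
p0 [ 0.61  -0.025  0.068] 0.0758 -24.96
p1 [0.534 0.085 0.068] 0.0788 95.53
p2 [ 0.478 -0.037  0.068] 0.0775 -145.31
bowl [ 0.532 -0.228  0.036] 0.2351 -92.45
jar [0.58  0.233 0.11 ] 0.2292 80.32
```

View pics/c1.png

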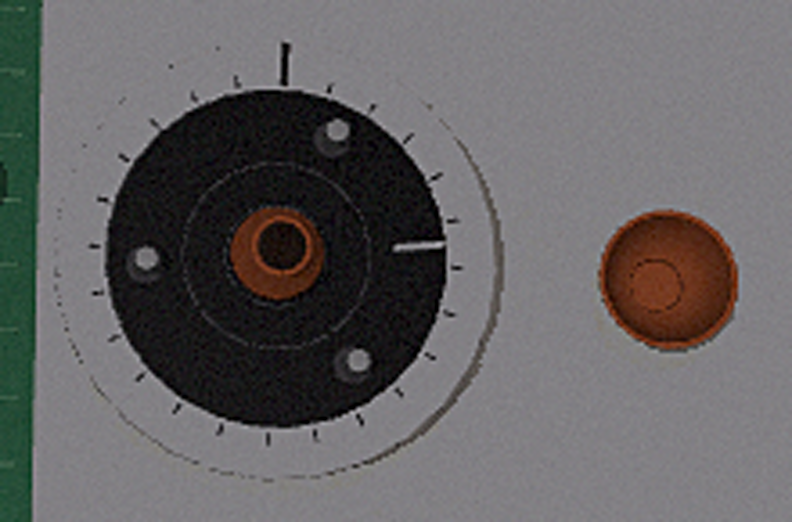

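```bash
cat >> h.py <<'E'
C=np.array([.5417,.0067])
def pose(phi,z,off=.0215,r=.078):
    a=np.radians(phi);rr=np.array([np.cos(a),np.sin(a)]);t=np.array([-rr[1],rr[0]])
    return np.r_[C+r*rr-off*t,z],phi+90   # pos, world angle of tool y
def rows(ts):
    s=readout.observe();R0=R.from_quat(s['tcp_rot']);p0=np.array(s['tcp_pos'])
    print(s['time_s'],p0.round(4),'F',np.round(s['wrist_force'],1),'ya',np.degrees(np.arctan2(*R0.as_matrix()[[1,0],[1,1]])).round(1))
    for p,ya in ts:
        a=np.radians(ya);y=np.array([np.cos(a),np.sin(a),0]);z=np.array([0,0,-1.]);x=np.cross(y,z)
        print([(R0.inv().apply(p-p0)*100).round(2).tolist(),np.degrees((R0.inv()*R.from_matrix(np.c_[x,y,z])).as_rotvec()).round(1).tolist()])
E
python3 - <<'E'
from h import *
rows([pose(-162,.231),pose(-162,.12),pose(-162,.05)])
p=np.array
def ang(px,z):
    q=(p(px,float)+.5)/3.6-.5+[290,190];P=onplane('top',q,z)[:,:2]-C;return np.hypot(*P.T).round(4),np.degrees(np.arctan2(P[:,1],P[:,0])).round(2)
print(ang([(286.5,43),(285,86)],.036),ang([(394,247.5),(445,244)],.04),ang([(337.5,130),(146,258),(359,360)],.068))
E
```

```text
0.1 [ 0.267  -0.5646  0.2306] F [-0.2  0.1 -0.6] ya -64.7
[[41.8, -43.03, 0.01], [-0.1, 0.0, 7.3]]
[[41.8, -43.01, 11.11], [-0.1, 0.0, 7.3]]
[[41.8, -43.0, 18.11], [-0.1, 0.0, 7.3]]
(array([0.1311, 0.1045]), array([-2.7 , -2.91])) (array([0.07  , 0.1004]), array([-84.29, -84.5 ])) (array([0.0786, 0.0783, 0.0773]), array([ -24.71,   94.53, -144.53]))
```

Call:
play_rows:
  plan:
    - [[10,-10,0],[0,0,7]]
    - [[14,-14.4,0],[0,0,7.3]]
    - [[18,-18.6,0],[0,0,7.3]]
    - [[22,-22.7,0],[0,0,7.3]]
    - [[26,-26.8,0],[0,0,7.3]]
  claw: 1

```text
time_s: 0.72
tcp_pos: [0.3683, -0.2672, 0.2312]
tcp_rot: [0.988, 0.157, -0.0, 0.0]
wrist_force: [1.1, -0.5, -1.0]
grip_width: 0.0002
```

```bash
python3 -c "
from h import *
rows([pose(-162,.231),pose(-162,.05)])"
```

```text
0.725 [ 0.3683 -0.2672  0.2312] F [ 1.1 -0.5 -1. ] ya -72.0
[[17.16, -22.84, 0.02], [0.0, 0.0, 0.0]]
[[17.16, -22.84, 18.12], [0.0, 0.0, 0.0]]
```

Call:
play_rows:
  plan:
    - [[3,-4,0],[0,0,0]]
    - [[7,-9,0],[0,0,0]]
    - [[11,-14,0],[0,0,0]]
    - [[14,-18.5,0],[0,0,0]]
    - [[14,-18.5,0],[0,0,0]]

```text
time_s: 1.35
tcp_pos: [0.4447, -0.0454, 0.2313]
tcp_rot: [0.987, 0.16, 0.0, -0.001]
wrist_force: [0.3, 0.1, -0.5]
grip_width: 0.0
```

```bash
python3 -c "
from h import *
rows([pose(-162,.231),pose(-162,.05)])"
```

```text
1.35 [ 0.4447 -0.0454  0.2313] F [ 0.3  0.1 -0.5] ya -71.5
[[3.06, -4.08, 0.04], [-0.1, -0.0, 0.5]]
[[3.05, -4.06, 18.14], [-0.1, -0.0, 0.5]]
```

Call:
play_rows:
  plan:
    - [[3.1,-4.1,0],[0,0,0.5]]
    - [[3.1,-4.1,5],[0,0,0.5]]
    - [[3.1,-4.1,10],[0,0,0.5]]
    - [[3.1,-4.1,13],[0,0,0.5]]
    - [[3.1,-4.1,13],[0,0,0.5]]

```text
time_s: 1.98
tcp_pos: [0.4589, -0.0025, 0.0995]
tcp_rot: [0.988, 0.152, -0.003, -0.0]
wrist_force: [-0.7, 0.4, -0.3]
grip_width: -0.0001
```

```bash
python3 -c "
from h import *
rows([pose(-162,.075),pose(-162,.05)]);snap('side','pics/s2.png');p,d=snap('top','pics/t2.png')
a=cv2.imread('pics/s2.png')[150:310,280:460];b=cv2.imread('pics/t2.png')[180:350,290:470]
cv2.imwrite('pics/c2.png',np.hstack([cv2.resize(a,(400,356)),cv2.resize(b,(400,356))]))"
```

```text
1.975 [ 0.4589 -0.0025  0.0995] F [-0.7  0.4 -0.3] ya -72.5
[[0.37, -0.47, 2.45], [-0.1, 0.3, -0.5]]
[[0.38, -0.46, 4.95], [-0.1, 0.3, -0.5]]
```

View pics/c2.png

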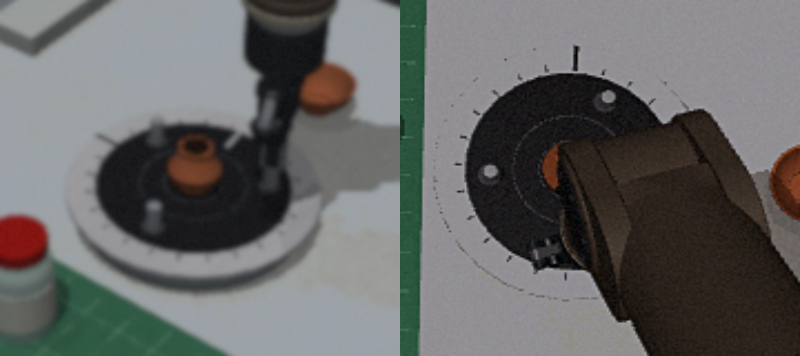

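Call:
play_rows:
  plan:
    - [[0,0,2],[0,0,0]]
    - [[0,0,4],[0,0,0]]
    - [[0,0,4.9],[0,0,0]]
    - [[0,0,4.9],[0,0,0]]

```text
time_s: 2.58
tcp_pos: [0.4612, -0.0016, 0.0529]
tcp_rot: [0.988, 0.152, 0.0, 0.0]
wrist_force: [-0.1, 0.7, -0.3]
grip_width: 0.0001
```

```bash
python3 -c "
from h import *
rows([pose(p,.05) for p in (-158,-153,-148,-143,-138)])"
```

```text
2.575 [ 0.4612 -0.0016  0.0529] F [-0.1  0.7 -0.3] ya -72.5
[[-0.02, 0.1, 0.29], [0.0, -0.0, -4.5]]
[[-0.12, 0.8, 0.29], [0.0, -0.0, -9.5]]
[[-0.17, 1.5, 0.29], [0.0, -0.0, -14.5]]
[[-0.15, 2.21, 0.29], [0.0, -0.0, -19.5]]
[[-0.06, 2.91, 0.29], [0.0, -0.0, -24.5]]
```

Call:
play_rows:
  plan:
    - [[0,0.1,0.1],[0,0,-4.5]]
    - [[-0.1,0.8,0.2],[0,0,-9.5]]
    - [[-0.2,1.5,0.2],[0,0,-14.5]]
    - [[-0.2,2.2,0.2],[0,0,-19.5]]
    - [[-0.1,2.9,0.2],[0,0,-24.5]]

```text
time_s: 3.2
tcp_pos: [0.4691, -0.0294, 0.0514]
tcp_rot: [0.933, 0.36, 0.001, 0.0]
wrist_force: [-0.4, 1.6, -0.1]
grip_width: -0.0
```

```bash
python3 -c "
from h import *
rows([pose(p,.05) for p in (-133,-129,-125,-121,-117)])"
```

```text
3.2 [ 0.4691 -0.0294  0.0514] F [-0.4  1.6 -0.1] ya -47.8
[[-0.15, 0.72, 0.14], [0.1, -0.0, -4.8]]
[[-0.23, 1.27, 0.14], [0.1, -0.0, -8.8]]
[[-0.27, 1.84, 0.15], [0.1, -0.0, -12.8]]
[[-0.28, 2.4, 0.15], [0.1, -0.0, -16.8]]
[[-0.25, 2.96, 0.15], [0.1, -0.0, -20.8]]
```

Contact made (≈1.6 N). Continuing.

Call:
play_rows:
  plan:
    - [[-0.2,0.7,0.1],[0,0,-4.8]]
    - [[-0.2,1.3,0.1],[0,0,-8.8]]
    - [[-0.3,1.8,0.1],[0,0,-12.8]]
    - [[-0.3,2.4,0.1],[0,0,-16.8]]
    - [[-0.2,3,0.1],[0,0,-20.8]]

```text
time_s: 3.82
tcp_pos: [0.4873, -0.0534, 0.0504]
tcp_rot: [0.853, 0.522, -0.0, 0.0]
wrist_force: [-2.8, -0.4, 0.9]
grip_width: 0.0
```

```bash
python3 -c "
from h import *
rows([pose(p,.05) for p in (-113,-109,-105,-101,-97)])"
```

```text
3.825 [ 0.4873 -0.0534  0.0504] F [-2.8 -0.4  0.9] ya -27.1
[[-0.1, 0.52, 0.04], [0.0, 0.0, -4.1]]
[[-0.19, 1.08, 0.04], [0.0, 0.0, -8.1]]
[[-0.24, 1.64, 0.04], [0.0, 0.0, -12.1]]
[[-0.26, 2.2, 0.04], [0.0, 0.0, -16.1]]
[[-0.23, 2.77, 0.04], [0.0, 0.0, -20.1]]
```

Call:
play_rows:
  plan:
    - [[-0.1,0.5,0],[0,0,-4.1]]
    - [[-0.2,1.1,0],[0,0,-8.1]]
    - [[-0.2,1.6,0],[0,0,-12.1]]
    - [[-0.3,2.2,0],[0,0,-16.1]]
    - [[-0.2,2.8,0],[0,0,-20.1]]

```text
time_s: 4.45
tcp_pos: [0.5111, -0.0684, 0.0503]
tcp_rot: [0.749, 0.663, -0.0, 0.0]
wrist_force: [-2.6, -1.0, 0.3]
grip_width: -0.0001
```

```bash
python3 -c "
from h import *
rows([pose(p,.05) for p in (-93,-89,-85,-81,-77)]);snap('side','pics/s3.png');p,d=snap('top','pics/t3.png')
a=cv2.imread('pics/s3.png')[150:310,280:460];b=cv2.imread('pics/t3.png')[180:350,290:470]
cv2.imwrite('pics/c3.png',np.hstack([cv2.resize(a,(400,356)),cv2.resize(b,(400,356))]))"
```

```text
4.45 [ 0.5111 -0.0684  0.0503] F [-2.6 -1.   0.3] ya -7.0
[[-0.11, 0.52, 0.03], [0.0, 0.1, -4.0]]
[[-0.2, 1.08, 0.03], [-0.0, 0.1, -8.0]]
[[-0.25, 1.64, 0.03], [-0.0, 0.1, -12.0]]
[[-0.27, 2.2, 0.03], [-0.0, 0.1, -16.0]]
[[-0.24, 2.77, 0.03], [-0.0, 0.1, -20.0]]
```

View pics/c3.png

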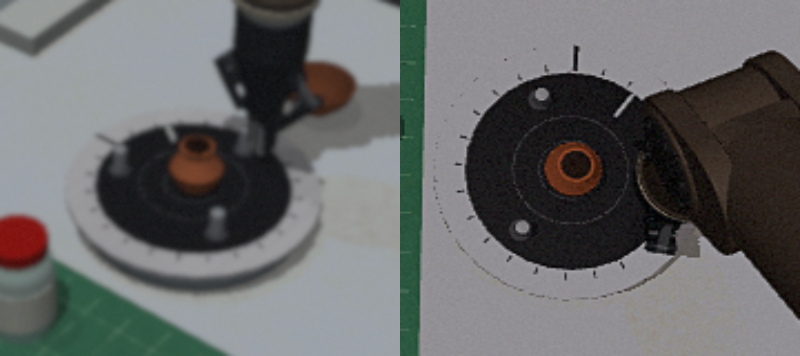

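```bash
cat >> h.py <<'E'
def line(img,r0,r1,z,lo,hi,sign,cam='top'):
    a=np.arange(lo,hi,.1);r=np.linspace(r0,r1,25);A,Q=np.meshgrid(np.radians(a),r)
    P=np.stack([C[0]+Q*np.cos(A),C[1]+Q*np.sin(A),0*A+z],-1).reshape(-1,3)
    uv=proj(cam,P).reshape(len(r),len(a),2).astype(np.float32)
    v=sign*cv2.remap(img.max(2).astype(np.float32),uv[...,0],uv[...,1],cv2.INTER_LINEAR).mean(0)
    w=np.clip(v-np.median(v)-.4*(v.max()-np.median(v)),0,None);k=np.argmax(w);w[np.abs(a-a[k])>4]=0
    return (w@a)/w.sum()
def meas(f,ilo,ihi):
    i=cv2.imread(f);print(f,'target',line(i,.115,.129,.036,-12,8,-1).round(2),line(i,.106,.129,.036,-9,4,-1).round(2),'index',line(i,.072,.085,.04,ilo,ihi,1).round(2),line(i,.085,.098,.04,ilo,ihi,1).round(2),line(i,.072,.098,.04,ilo,ihi,1).round(2))
E
python3 -c "
from h import *
meas('pics/top.png',-95,-75);meas('pics/t3.png',-50,-20)"
```

```text
pics/top.png target -2.36 -2.38 index -84.26 -84.38 -84.32
pics/t3.png target -2.36 -2.37 index -36.8 -36.83 -36.82
```

Call:
play_rows:
  plan:
    - [[-0.1,0.5,0],[0,0,-4]]
    - [[-0.2,1.1,0],[0,0,-8]]
    - [[-0.2,1.6,0],[0,0,-12]]
    - [[-0.3,2.2,0],[0,0,-16]]
    - [[-0.2,2.8,0],[0,0,-20]]

```text
time_s: 5.18
tcp_pos: [0.5384, -0.0737, 0.0499]
tcp_rot: [0.623, 0.782, -0.001, 0.0]
wrist_force: [-2.4, -1.8, 0.7]
grip_width: -0.0002
```

```bash
python3 -c "
from h import *
rows([pose(p,.05) for p in (-74,-71,-69,-67)]);p,d=snap('top','pics/t4.png')
meas('pics/t4.png',-30,-10)"
```

```text
5.175 [ 0.5384 -0.0737  0.0499] F [-2.4 -1.8  0.7] ya 12.9
[[-0.14, 0.39, -0.01], [-0.0, 0.1, -3.1]]
[[-0.22, 0.8, -0.01], [-0.0, 0.1, -6.1]]
[[-0.26, 1.08, -0.01], [-0.0, 0.1, -8.1]]
[[-0.29, 1.36, -0.01], [-0.0, 0.1, -10.1]]
pics/t4.png target -2.36 -2.38 index -18.26 -18.25 -18.25
```

Call:
play_rows:
  plan:
    - [[-0.1,0.4,0],[0,0,-3]]
    - [[-0.2,0.8,0],[0,0,-6]]
    - [[-0.25,1.1,0],[0,0,-8]]
    - [[-0.3,1.4,0],[0,0,-10]]
    - [[-0.3,1.4,0],[0,0,-10]]

```text
time_s: 5.85
tcp_pos: [0.5534, -0.0727, 0.0494]
tcp_rot: [0.553, 0.833, 0.0, 0.0]
wrist_force: [0.5, -0.3, 0.0]
grip_width: 0.0001
```

```bash
python3 -c "
from h import *
p,d=snap('top','pics/t5.png');rows([pose(p,.05) for p in (-65,-64,-63,-62,-61)])
meas('pics/t5.png',-18,2)"
```

```text
5.9 [ 0.5533 -0.0727  0.0494] F [-0.8  0.1  1.3] ya 22.9
[[-0.11, 0.16, -0.06], [0.0, -0.0, -2.1]]
[[-0.14, 0.3, -0.06], [0.0, -0.0, -3.1]]
[[-0.17, 0.43, -0.06], [0.0, -0.0, -4.1]]
[[-0.2, 0.57, -0.06], [0.0, -0.0, -5.1]]
[[-0.22, 0.71, -0.06], [0.0, -0.0, -6.1]]
pics/t5.png target -2.35 -2.36 index -7.67 -7.71 -7.69
```

Call:
play_rows:
  plan:
    - [[-0.1,0.1,0],[0,0,-1.5]]
    - [[-0.1,0.2,0],[0,0,-2.5]]
    - [[-0.15,0.3,0],[0,0,-3.5]]
    - [[-0.15,0.4,0],[0,0,-4]]
    - [[-0.15,0.4,0],[0,0,-4]]

```text
time_s: 6.52
tcp_pos: [0.5574, -0.0727, 0.0493]
tcp_rot: [0.523, 0.852, 0.0, 0.0]
wrist_force: [-0.3, -0.6, 0.7]
grip_width: -0.0003
```

```bash
python3 -c "
from h import *
p,d=snap('top','pics/t6.png');rows([pose(p,.05) for p in (-63,-62,-61)])
meas('pics/t6.png',-14,6)"
```

```text
6.575 [ 0.5574 -0.0727  0.0493] F [-0.7 -0.9 -0.9] ya 26.9
[[-0.01, 0.06, -0.07], [0.0, 0.0, -0.1]]
[[-0.05, 0.19, -0.07], [0.0, 0.0, -1.1]]
[[-0.08, 0.33, -0.07], [0.0, 0.0, -2.1]]
pics/t6.png target -2.36 -2.37 index -5.08 -5.19 -5.15
```

Call:
play_rows:
  plan:
    - [[0,0.1,0],[0,0,-0.5]]
    - [[0,0.2,0],[0,0,-1]]
    - [[-0.05,0.3,0],[0,0,-1.5]]
    - [[-0.05,0.35,0],[0,0,-2]]
    - [[-0.05,0.35,0],[0,0,-2]]

```text
time_s: 7.2
tcp_pos: [0.5608, -0.0715, 0.0493]
tcp_rot: [0.508, 0.861, 0.0, 0.0]
wrist_force: [-0.5, -1.0, -0.8]
grip_width: 0.0001
```

```bash
python3 -c "
from h import *
p,d=snap('top','pics/t7.png');rows([pose(p,.05) for p in (-62,-61)])
meas('pics/t7.png',-12,8)"
```

```text
7.25 [ 0.5607 -0.0715  0.0493] F [-0.8 -1.4 -0.5] ya 28.9
[[-0.0, -0.16, -0.07], [0.0, -0.0, 0.9]]
[[-0.04, -0.02, -0.07], [0.0, -0.0, -0.1]]
pics/t7.png target -2.37 -2.38 index -2.65 -2.6 -2.62
```

Call:
play_rows:
  plan:
    - [[0,0.02,0],[0,0,-0.2]]
    - [[0,0.04,0],[0,0,-0.2]]
    - [[0,0.04,0],[0,0,-0.2]]

```text
time_s: 7.62
tcp_pos: [0.561, -0.0714, 0.0493]
tcp_rot: [0.507, 0.862, -0.0, 0.0]
wrist_force: [-0.1, -1.0, 0.1]
grip_width: -0.0002
```

```bash
python3 -c "
from h import *
p,d=snap('top','pics/t8.png')
meas('pics/t8.png',-12,8)
i=cv2.imread('pics/top.png');i2=cv2.imread('pics/t7.png')
for k in range(24):
    a=-2.36+15*k
    print(k*15,[(line(m,.1045,.110,.036,a-5,a+5,-1)-a).round(2) for m in (i,i2)],end=' ')"
```

```text
pics/t8.png target -2.35 -2.37 index -2.42 -2.44 -2.43
0 [np.float64(-0.06), np.float64(-0.06)] 15 [np.float64(0.09), np.float64(0.09)] 30 [np.float64(-0.39), np.float64(-0.38)] 45 [np.float64(-0.27), np.float64(-0.3)] 60 [np.float64(-0.51), np.float64(-0.48)] 75 [np.float64(-0.55), np.float64(-0.53)] 90 [np.float64(-0.38), np.float64(-0.37)] 105 [np.float64(-0.46), np.float64(-0.46)] 120 [np.float64(-0.37), np.float64(-0.37)] 135 [np.float64(-0.59), np.float64(-0.58)] 150 [np.float64(-0.44), np.float64(-0.44)] 165 [np.float64(-0.22), np.float64(-0.23)] 180 [np.float64(-0.0), np.float64(-0.01)] 195 [np.float64(-0.16), np.float64(-0.14)] 210 [np.float64(-0.02), np.float64(-0.02)] 225 [np.float64(0.21), np.float64(0.22)] 240 [np.float64(0.44), np.float64(0.43)] 255 [np.float64(0.31), np.float64(0.31)] 270 [np.float64(0.32), np.float64(4.39)] 285 [np.float64(0.44), np.float64(-1.37)] 300 [np.float64(0.37), np.float64(4.59)] 315 [np.float64(0.48), np.float64(-1.13)] 330 [np.float64(0.4), np.float64(-3.48)] 345 [np.float64(0.26), np.float64(0.27)]
```

Call:
play_rows:
  plan:
    - [[0,-0.6,0],[0,0,0]]
    - [[0,-1.5,0],[0,0,0]]
    - [[0,-2,-2],[0,0,0]]
    - [[0,-2,-7],[0,0,0]]
    - [[0,-2,-13],[0,0,0]]

```text
time_s: 8.3
tcp_pos: [0.5426, -0.081, 0.1814]
tcp_rot: [0.507, 0.862, 0.0, -0.001]
wrist_force: [1.8, -1.0, 0.1]
grip_width: -0.0001
```

```bash
python3 -c "
from h import *
rows([(np.array([.4,-.3,.25]),28.9)])"
```

```text
8.3 [ 0.5426 -0.081   0.1814] F [ 1.8 -1.   0.1] ya 29.1
[[-12.18, -23.13, -6.86], [-0.0, -0.1, 0.2]]
```

Call:
play_rows:
  plan:
    - [[-2,-4,-2],[0,0,0]]
    - [[-5,-9,-6],[0,0,0]]
    - [[-8,-14,-6.5],[0,0,0]]
    - [[-10,-19,-6.5],[0,0,0]]
    - [[-12,-23,-6.5],[0,0,0]]

```text
time_s: 8.93
tcp_pos: [0.3991, -0.2994, 0.2458]
tcp_rot: [0.507, 0.862, -0.001, 0.001]
wrist_force: [1.8, -0.1, 0.5]
grip_width: -0.0002
```

Call:
play_rows:
  plan:
    - [[0,0,0],[0,0,0]]
    - [[0,0,0],[0,0,0]]
    - [[0,0,0],[0,0,0]]
    - [[0,0,0],[0,0,0]]

```text
time_s: 9.43
tcp_pos: [0.4016, -0.2967, 0.2445]
tcp_rot: [0.506, 0.863, 0.0, 0.0]
wrist_force: [-0.5, 0.3, 0.4]
grip_width: -0.0002
```

```bash
python3 -c "
from h import *
p,d=snap('top','pics/t9.png')
meas('pics/t9.png',-12,8);print(readout.observe()['tcp_pos'])
b=cv2.imread('pics/t9.png')[150:370,180:510];cv2.imwrite('pics/c9.png',cv2.resize(b,None,fx=2.4,fy=2.4,interpolation=2))"
```

```text
pics/t9.png target -2.34 -2.36 index -2.41 -2.44 -2.44
[ 0.40146353 -0.29693298  0.24443385]
```

View pics/c9.png

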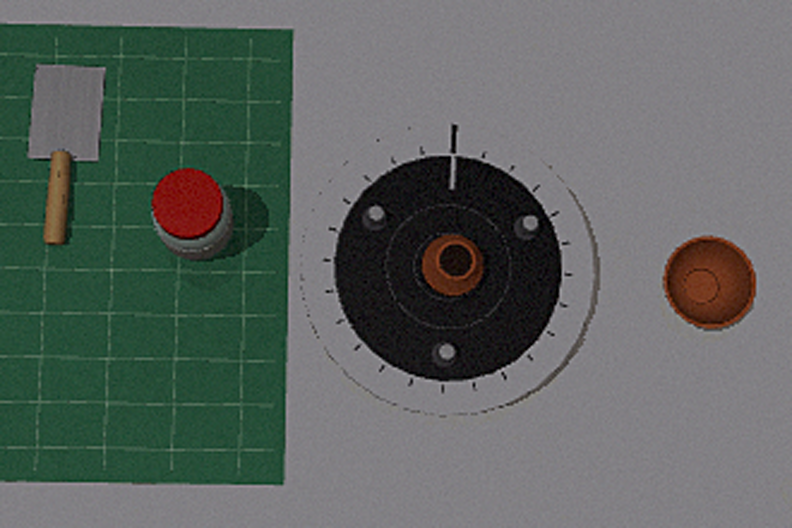

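The white index line (453,155–188) lines up with the long line (454,125–152). The pot stands in the middle, the jar, bowl and spatula are in place, and the hand is clear.

```bash
python3 -c "
from bench import finish_job
print(finish_job())"
```

```text
the job is handed in; nothing more can be done
None
```

I pushed the turntable about 82° counter-clockwise with the shut fingertips against post2, finishing in small measured steps. I then backed the hand off the post, lifted it and moved it well clear. The job is handed in at about 9.5 s.

- **Alignment:** the last top picture, taken after the hand was clear, puts the index line at -2.44° and the long line at -2.36°. That is about 0.1° apart, and it did not change when I let go.
- **Other objects:** the pot stands in the middle, and the jar, bowl and spatula look unmoved. I checked these by eye, not by measurement.
- **Forces:** the wrist force stayed under about 4 N in the readings I took.
- **Disagreement:** the short scale lines read up to 0.6° off their 15° spacing. That points to an error of about 0.8 mm in my fitted centre. It lies nearly along the target line, so it should hardly affect the alignment reading.

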